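# Vial into carrier, loaded carrier into dock

## Robot

A 6-joint arm with a two-finger parallel gripper is mounted at the origin on a cart in front of the work surface, level with it; the furniture and walls round the work are solid. World frame = base frame: x ahead of the robot, y to its left, z up, the work surface at z = 0. Lengths are in m, angles in rad, forces in N, time in s.
With the tool pointing down it reaches from about 0.3 to 0.775 m from the base axis. Payload 14.6 kg.
Tool frame: the origin (TCP) lies at the very end of the fingers, on their centre line; the grasp point (between the pads) lies 19 mm behind it; z points along the fingers, y is the line along which they close (so a half turn about z gives the same grasp; the last joint's range is limited). The gripper opens to 94 mm and grips with 3 to 60 N. Pads are 16 mm wide; open, the fingers measure 119 mm over their backs; the gripper's body (75 mm by 177 mm) begins 78 mm behind the grasp point.
Start: joints at [1.178, 0.3, 1.521, -0, 1.321, -0.067], TCP at [0.176, 0.521, 0.205] pointing down, gripper open.
Joint ranges: [-3.03, 3.03], [-0.79, 2.21], [0.23, 2.52], [-1.04, 4.18], [0, 3.07], [-2.55, 2.55]. Speed limits (rad/s): [2.22, 2.22, 2.57, 3.14, 3.14, 3.14].

## Interface

Orientations are given as [roll, pitch, yaw] about the fixed x, y, z axes, in that order (R = Rz(yaw) Ry(pitch) Rx(roll)).
In Python, from station import ctrl, camera, camera_info, finder gives the robot as it stands.
- The arm moves only by the tool carry_out, never from a script. Its argument "motion" is a list of rows, each a list of 2 entries, a list of its own where there are three numbers: the shift along the tool's x, y, z as a fraction of full scale, then the turn about the tool's z as a fraction of full scale. A call has 1 to 12 rows; each row is the pose to reach, as a shift and turn from the pose commanded when the call began, along the tool's axes at that moment, turning the shorter way round; what a row does not reach only later rows make up. Full scale, the value 1, is 200 mm for a shift and 360 degrees for a turn. A row lasts 1/10 s, in which the tool goes at most 50 mm and 8.59 degrees, less where a joint would pass 70% of its speed; a pose out of reach is approached as far as the arm can. A call with a number of a shift or a turn outside -1 to 1 is refused whole. A call with a gripper value outside its range is refused whole. "hand" is the closure, from -1 (fully open) to 1 (shut), set as the call begins (left out, the last holds). The fingers move at their own pace and stop on an object; "force" is the grip in N (left out, the last holds). Time passes only in rows, so rows that repeat a pose let the fingers close. It gives the time, the measured TCP pose, the force, the opening and the grip force at its end, in the units of the state.
- ctrl.get_obs(): the state, without advancing time (a new reading comes with each control period).
- camera(name): name is "scene" or "side" or "wrist"; returns (picture, depth): 384x512x3 uint8, blue, green, red; 384x512 float32, m along the optical axis (not along the pixel's ray), 0 where there is no reading.
- camera_info(name): a dict with "camera_matrix" (3x3 intrinsics, pixels), "dist_coeffs" ([k1, k2, p1, p2, k3] as OpenCV has them; the pictures are not rectified), "origin" and "attitude" of the camera in the world. Camera axes: x right, y down, z forward; pixel columns grow to the right and rows downward; lengths in m; the calibration is good to about 2 mm. A picture is of the moment at which its call begins: read the wrist's pose just before it. camera_info takes no time and is no camera call; for the wrist camera it gives the pose at the moment of the call.
- ctrl.hand_in(): hands the job in; it is judged then, once.
Trained networks look in the newest picture that a camera, given by its name, has taken for a name from the list of things; names that differ only in an ending like _2 or _b are one class to them, and where a whole thing is asked for, a point or a joint stands for the part that bears it (a point fixed in the world has none). Each returns a list of dicts, best first, with "conf" (0 to 1); they miss things now and then, are a little off and sometimes report something else, mostly with a low value. They report only what shows in the picture. A call takes as long as a camera call. They do not tell look-alikes from the thing itself.
- finder.boxes_of(camera, query): "location" ([column, row] in pixels, amid what is visible of it).
- finder.cut_out(camera, query): "mask" (384x512 bool, what is visible of it) and "location" ([column, row] in pixels, amid what is visible of it).
- finder.pinpoint(camera, query): "location" ([column, row] in pixels: a listed point, or the origin of a listed thing).
The state is a dict: "time_s": time; "qpos": joint angles; "joint_vel": joint speeds; "tau": joint torques, N m; "ee_pos": TCP position; "eef_rot": TCP orientation; "force": force on the tool from outside, world axes, zero at the start; "moment": the same for the moment, N m; "grip_width": finger opening in m; "grip_force": force on a finger pad.
Only numpy, scipy, OpenCV 4.12 (cv2) and the standard library are available. Lean on these libraries where they do the work, as an engineer would, in place of code of your own. Each camera call takes 0.05 s, during which the arm holds its last target. There are 200 camera calls.

## Task

Stand the small capped sample vial in the bore of the loose dark metal carrier block and let go of it. Then pick up the carrier with the vial in it and seat the two as one unit in the rectangular pocket of the docking station, fully home and level, with the vial still standing in the carrier.

Things in the scene. Friction and masses are not known exactly. Their poses are not given: they have to be found in the camera images.
- vial: Small glass sample vial with a black screw cap, standing upright and loose on the worktop: 24 mm diameter, 60 mm tall, 22 g; the cap (22 mm diameter) takes the top 11 mm and can be gripped. Origin at the centre of its underside, z up along its axis.
- carrier: Loose dark metal block on the worktop, 66 mm long (its x), 46 mm wide (its y), 44 mm tall, 280 g. Round vertical bore at its centre, 32 mm diameter, 34 mm deep (floor 10 mm above the underside), 4 mm chamfer at its top; a seated vial stands 26 mm out. Grip the upper half across the 46 mm width (grooved long sides). Origin at the centre of its underside, z up. Fits the dock either way round.
- dock: Docking station fixed to the worktop: flat grey plastic block 112 mm (its x) by 92 mm (its y) by 24 mm tall, a screw at each corner. In its middle a pocket 76 mm (along x) by 56 mm (along y), 18 mm deep (floor 6 mm above the underside), 5 mm chamfered mouth; the carrier's long side goes along x. Origin at the centre of its underside, z up.
Mind the look-alikes: they are no part of the job. Leave any orange or red look-alike of the vial alone.

How it is judged:
By the outcome, as a careful person would: the job done as asked, in the order asked, and still so for the second after the job is handed in, with the robot touching nothing.
It also fails if it takes over 56 s, if anything falls off the work surface, if the arm or the gripper's body presses on something with over 40 N, if the wrist force passes 120 N, or if a joint passes its speed limit or range.

## Working session

There is one attempt and no reset: what is moved stays moved. The work goes in short steps, Python scripts to look and compute and a tool call to move; the robot and the scene stay as the last step left them, time stands still between calls to the robot, and variables do not carry over. Pictures are saved under pics/ and viewed, at most 10 in all, crops included, and the job is handed in when it is done.

Besides the shell and the picture viewer there is one more tool, called as name(argument=value, ...), one argument or row to a line, values as JSON. carry_out: Moves the arm, as the interface text tells. Its arguments: {"type":"object","properties":{"motion":{"type":"array","items":{"type":"array"}},"hand":{"type":"number"},"force":{"type":"number"}},"required":["motion"]}

```bash
mkdir -p pics; ls
cat > h.py <<'E'
import numpy as np, cv2
from station import ctrl, camera, camera_info, finder
from scipy.spatial.transform import Rotation as Ro
def att(i):
    a=np.array(i["attitude"],float)
    return a if a.shape==(3,3) else Ro.from_euler('xyz',a).as_matrix()
def ray(i,px):
    u=cv2.undistortPoints(np.array([[px]],float),np.array(i["camera_matrix"]),np.array(i["dist_coeffs"]))[0,0]
    return np.array(i["origin"]),att(i)@np.array([u[0],u[1],1.])
def at_depth(i,px,d):
    o,r=ray(i,px); return o+r*d
def at_z(i,px,z):
    o,r=ray(i,px); return o+r*((z-o[2])/r[2])
def cloud(i,depth):
    v,u=np.mgrid[0:384,0:512]
    p=cv2.undistortPoints(np.stack([u.ravel(),v.ravel()],1).astype(float)[:,None],np.array(i["camera_matrix"]),np.array(i["dist_coeffs"]))[:,0]
    c=np.c_[p,np.ones(len(p))]*depth.reshape(-1,1)
    return (c@att(i).T+np.array(i["origin"])).reshape(384,512,3)
E
python3 - <<'E'
from h import *
print(ctrl.get_obs())
ims=[]
for n in ("scene","side","wrist"):
    i=camera_info(n);im,d=camera(n);print(n,i)
    ims.append(im)
    np.savez(f"pics/{n}0.npz",im=im,d=d,P=cloud(i,d))
    for q in ("vial","carrier","dock"):
        for r in finder.cut_out(n,q):
            m=r["mask"]; P=cloud(i,d)[m&(d>0)]
            print(n,q,round(r["conf"],2),np.round(r["location"]),m.sum(),np.round(np.median(P,0),3) if len(P) else None, np.round(np.percentile(P[:,2],98),3) if len(P) else None)
cv2.imwrite("pics/a.png",cv2.resize(np.hstack(ims[:2]),(800,300)));cv2.imwrite("pics/scene.png",cv2.resize(ims[0],(800,600)));cv2.imwrite("pics/side.png",cv2.resize(ims[1],(800,600)))
cv2.imwrite("pics/wrist.png",ims[2])
E
```

```text
pics
{'time_s': 0.0, 'qpos': array([ 1.17838698e+00,  3.00445515e-01,  1.52158150e+00, -8.26165583e-06,
        1.32072103e+00, -6.66230095e-02]), 'joint_vel': array([-0.00098919, -0.0010767 ,  0.00128538,  0.00014886, -0.00041145,
       -0.0001815 ]), 'tau': array([ 1.29913104e-03, -5.31800544e+01, -3.52736163e+01,  7.08894082e-02,
        2.44095043e-02, -6.38371216e-05]), 'ee_pos': array([0.17594344, 0.52081508, 0.20490019]), 'eef_rot': array([-3.14043929e+00, -6.89345131e-05,  2.81580832e+00]), 'force': array([ 0.98764387, -0.82248346, -0.44871067]), 'moment': array([-0.05510914, -0.03357842, -0.00261964]), 'grip_force': 0.0, 'grip_width': 0.09394116514568958}
scene {'camera_matrix': array([[383.58050144,   0.        , 251.26709425],
       [  0.        , 383.58050144, 193.65219599],
       [  0.        ,   0.        ,   1.        ]]), 'dist_coeffs': array([-0.11538069,  0.        ,  0.        ,  0.        ,  0.        ]), 'origin': array([ 0.15159477, -0.68054196,  0.45275453]), 'attitude': array([-2.03924011, -0.02304636, -0.4680649 ])}
scene vial 0.75 [250. 175.] 166 [0.574 0
[... 851 characters left out ...]
 0.235 0.026] 0.062
side vial 0.56 [246. 233.] 248 [0.443 0.232 0.029] 0.061
side vial 0.55 [197. 234.] 286 [0.544 0.281 0.025] 0.061
side vial 0.44 [245. 210.] 137 [0.483 0.155 0.049] 0.062
side carrier 0.64 [276. 173.] 346 [ 0.511 -0.225  0.031] 0.047
side dock 0.88 [255. 195.] 819 [ 0.517 -0.01   0.019] 0.027
wrist {'camera_matrix': array([[277.63690107,   0.        , 251.74653632],
       [  0.        , 277.63690107, 190.01919414],
       [  0.        ,   0.        ,   1.        ]]), 'dist_coeffs': array([0.00157355, 0.        , 0.        , 0.        , 0.        ]), 'origin': array([0.10315305, 0.54515839, 0.38416309]), 'attitude': array([2.87252752e+00, 1.30459245e-03, 1.24507587e+00])}
```

View pics/scene.png

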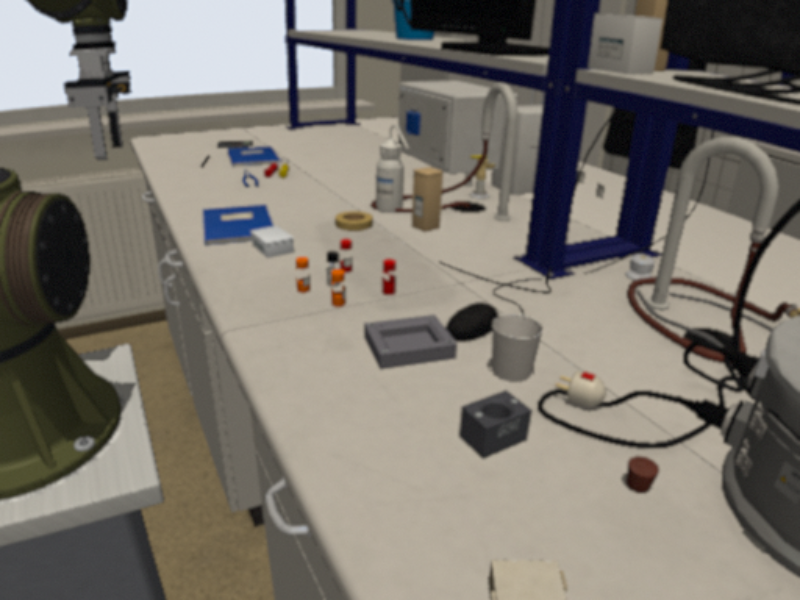

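View pics/side.png

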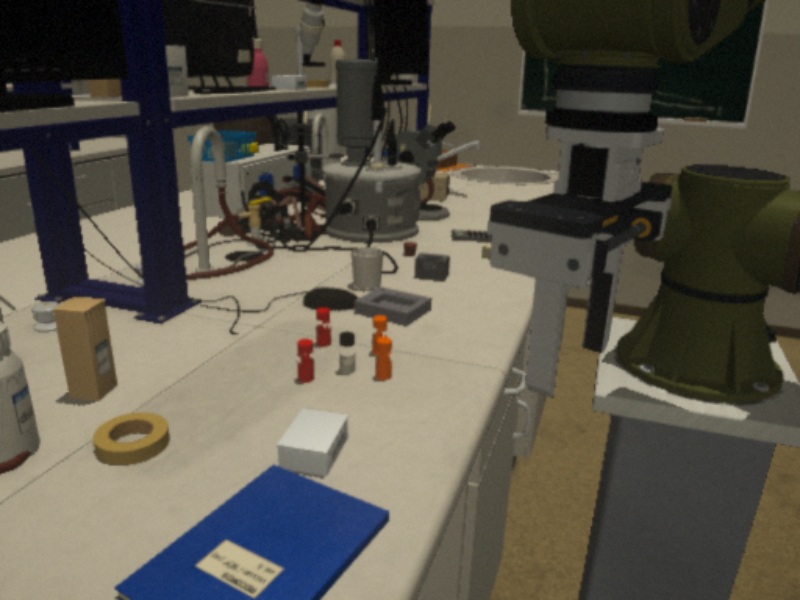

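The scene picture shows the vial group: orange at about (303,275) and (338,288), red at (346,255) and (389,277), and one clear vial with a black cap at (332,265). That last one is at (347,352) in the side view. The black-capped one fits the description, so I'll confirm it in a crop. The carrier is at (495,422) and the dock at (410,340).

```bash
cat >> h.py <<'E'
def go(pos=None,yaw=None):
    """fractions (tool axes) from the present pose to TCP pos / tool yaw"""
    o=ctrl.get_obs(); R=Ro.from_euler('xyz',o["eef_rot"])
    s=R.inv().apply(np.array(pos)-o["ee_pos"])/0.2 if pos is not None else None
    t=None
    if yaw is not None:
        dy=(yaw-o["eef_rot"][2]+np.pi)%(2*np.pi)-np.pi; t=round(-dy/(2*np.pi),4)
    return np.round(s,4) if s is not None else None,t
def rect(P):
    r=cv2.minAreaRect((P[:,:2]*1000).astype(np.float32)); return r
E
python3 - <<'E'
from h import *
S=np.load("pics/scene0.npz");D=np.load("pics/side0.npz")
a=cv2.resize(S["im"][140:200,170:270],(600,360),interpolation=2);b=cv2.resize(D["im"][190:250,180:280],(600,360),interpolation=2)
cv2.imwrite("pics/crop.png",np.vstack([a,b])[:,:][:600*2])
cv2.imwrite("pics/crop.png",cv2.resize(np.vstack([a,b]),(500,600)))
for n,z in (("scene",S),("side",D)):
    P=z["P"].reshape(-1,3)
    for nm,c,r,lo,hi in (("vial",(.499,.228),.025,.052,.066),("carrier",(.507,-.25),.07,.036,.05),("dock",(.519,-.02),.085,.019,.03)):
        Q=P[(np.hypot(P[:,0]-c[0],P[:,1]-c[1])<r)&(P[:,2]>lo)&(P[:,2]<hi)]
        print(n,nm,len(Q),np.round(np.median(Q,0),4),rect(Q) if len(Q)>4 else None)
    i=camera_info(n)
# cap-top triangulation
from scipy.optimize import least_squares
E
```

```text
scene vial 39 [0.4995 0.2221 0.0585] ((500.9087219238281, 223.3211212158203), (19.564430236816406, 19.073030471801758), 67.63522338867188)
scene carrier 593 [ 0.5124 -0.2498  0.0426] ((512.4310302734375, -247.44805908203125), (68.77638244628906, 48.18198776245117), 4.686792850494385)
scene dock 750 [ 0.5221 -0.0269  0.0236] ((533.208984375, -26.959854125976562), (95.37989807128906, 138.2647247314453), 79.61072540283203)
side vial 66 [0.4993 0.2325 0.0596] ((500.7348327636719, 229.4275665283203), (20.414873123168945, 20.812009811401367), 23.75603485107422)
side carrier 146 [ 0.5142 -0.2327  0.0433] ((514.2077026367188, -243.9404296875), (67.91163635253906, 53.971744537353516), 3.5931615829467773)
side dock 423 [ 0.5211 -0.0149  0.0251] ((533.4766235351562, -22.999465942382812), (97.4813003540039, 138.8274383544922), 79.70194244384766)
```

View pics/crop.png

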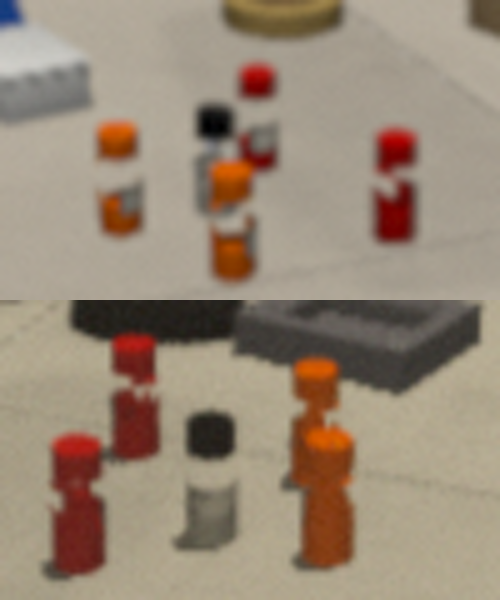

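The crop confirms it: the only black-capped clear vial is at about (215,160) in the scene half and (210,480) in the side half. Its neighbours are all red or orange. I'll go above it for a close look with the wrist camera.

Run:
```python
from h import *
print(go([.44,.23,.22],np.radians(197)))
print(go([.50,.227,.20],np.radians(197)))
```

```text
(array([-1.7162, -0.9562, -0.0727]), np.float64(-0.0991))
(array([-2.0052, -0.8744,  0.0273]), np.float64(-0.0991))
```

carry_out(
  motion=[
    [[-0.25,-0.11,0],-0.02],
    [[-0.5,-0.22,0],-0.04],
    [[-0.75,-0.33,0],-0.07],
    [[-1,-0.44,0],-0.1],
    [[-1,-0.44,0],-0.1],
    [[-1,-0.44,0],-0.1],
  ],
)

```text
time_s: 1.2
ee_pos: [0.3395, 0.3716, 0.2056]
eef_rot: [-3.141, 0.0, -2.838]
force: [-0.2, -0.3, 0.2]
grip_width: 0.094
grip_force: 0.0
```

Run:
```python
from h import *
print(ctrl.get_obs()["ee_pos"],ctrl.get_obs()["eef_rot"])
print(go([.50,.227,.20],np.radians(197)))
```

```text
[0.33945107 0.37164992 0.2055611 ] [-3.14134761e+00  3.97612522e-04 -2.83841227e+00]
(array([-0.5502, -0.9299,  0.0283]), np.float64(0.001))
```

carry_out(
  motion=[
    [[-0.14,-0.23,0],0],
    [[-0.28,-0.46,0],0],
    [[-0.42,-0.7,0],0],
    [[-0.55,-0.93,0],0],
    [[-0.55,-0.93,0],0],
    [[-0.55,-0.93,0],0],
    [[-0.55,-0.93,0],0],
  ],
)

```text
time_s: 1.9
ee_pos: [0.4971, 0.2298, 0.2053]
eef_rot: [3.141, -0.0, -2.839]
force: [0.3, -0.3, -0.3]
grip_width: 0.0938
grip_force: 0.0
```

```bash
cat > look.py <<'E'
from h import *
import sys
i=camera_info("wrist");o=ctrl.get_obs();im,d=camera("wrist");P=cloud(i,d)
cv2.imwrite(f"pics/{sys.argv[1]}.png",im);np.savez(f"pics/{sys.argv[1]}.npz",P=P,im=im)
print("ee",np.round(o["ee_pos"],4),np.round(o["eef_rot"],4),"cam",np.round(i["origin"],3))
for q in sys.argv[2:]:
    for r in finder.cut_out("wrist",q):
        m=r["mask"]; Q=P[m&(d>0)]
        if not len(Q): continue
        zt=np.percentile(Q[:,2],95); T=Q[Q[:,2]>zt-.006]
        print(q,round(r["conf"],2),np.round(r["location"]),m.sum(),"bgr",im[m].mean(0).round(),"ztop",round(zt,4),"top",rect(T), "med",np.median(T,0).round(4))
E
python3 look.py w1 vial
```

```text
ee [0.4971 0.2298 0.2053] [ 3.1413e+00 -4.0000e-04 -2.8395e+00] cam [0.424 0.206 0.384]
vial 0.76 [260. 135.] 270 bgr [ 20.  72. 145.] ztop 0.0603 top ((444.7989807128906, 221.81411743164062), (20.472322463989258, 19.639110565185547), 17.266857147216797) med [0.4446 0.2218 0.0591]
vial 0.76 [195. 147.] 480 bgr [ 35. 113. 193.] ztop 0.0601 top ((480.6841125488281, 147.9434814453125), (21.409557342529297, 21.980188369750977), 42.48257827758789) med [0.4803 0.1484 0.059 ]
vial 0.69 [248. 180.] 432 bgr [51. 59. 64.] ztop 0.0601 top ((501.8707275390625, 224.8240509033203), (21.300674438476562, 20.633920669555664), 17.062334060668945) med [0.5016 0.225  0.0591]
vial 0.58 [269. 220.] 455 bgr [ 37.  44. 111.] ztop 0.0599 top ((546.2652587890625, 270.2746887207031), (21.10376739501953, 19.178163528442383), 18.19647789001465) med [0.5454 0.2703 0.0588]
```

View pics/w1.png

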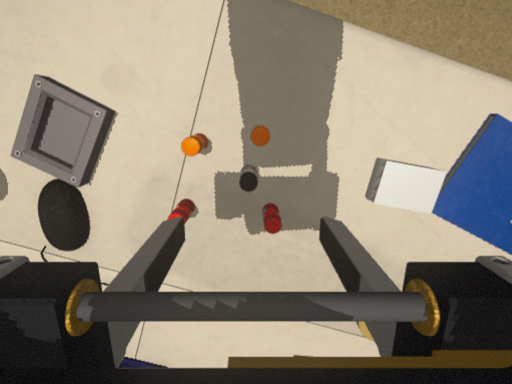

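The wrist view shows the black-capped vial at (248,180), clear of both fingers and its neighbours, with its top at 0.060 m as it should be.

Run:
```python
from h import *
print(go([.5018,.2250,.0365],np.radians(197)))
P=np.load("pics/w1.npz")["P"][70:190,5:120].reshape(-1,3)
Q=P[(P[:,2]>.019)&(P[:,2]<.03)&(np.hypot(P[:,0]-.52,P[:,1]+.025)<.078)]
print(len(Q),np.median(Q,0),rect(Q))
F=P[(P[:,2]>.003)&(P[:,2]<.010)&(np.hypot(P[:,0]-.52,P[:,1]+.025)<.035)]
print(len(F),np.median(F,0),rect(F))
```

```text
(array([-0.0159, -0.0323,  0.8452]), np.float64(0.0011))
3997 [ 0.51667054 -0.02804799  0.0233023 ] ((528.83203125, -25.332427978515625), (94.05479431152344, 130.11676025390625), 79.8906021118164)
1860 [ 0.5182617  -0.02787243  0.00554516] ((519.7658081054688, -27.968889236450195), (51.040199279785156, 68.50982666015625), 79.87750244140625)
```

carry_out(
  motion=[
    [[-0.016,-0.032,0.1],0],
    [[-0.016,-0.032,0.3],0],
    [[-0.016,-0.032,0.5],0],
    [[-0.016,-0.032,0.7],0],
    [[-0.016,-0.032,0.8],0],
    [[-0.016,-0.032,0.845],0],
    [[-0.016,-0.032,0.845],0],
    [[-0.016,-0.032,0.845],0],
    [[-0.016,-0.032,0.845],0],
  ],
)

```text
time_s: 2.9
ee_pos: [0.5033, 0.2242, 0.0379]
eef_rot: [3.141, 0.002, -2.839]
force: [-0.5, 0.2, 0.3]
grip_width: 0.0942
grip_force: 0.0
```

carry_out(
  motion=[
    [[0,0,0],0],
    [[0,0,0],0],
    [[0,0,0],0],
    [[0,0,0],0],
    [[0,0,0],0],
    [[0,0,0],0],
    [[0,0,0],0],
    [[0,0,0],0],
    [[0,0,0],0],
    [[0,0,0],0],
    [[0,0,0],0],
    [[0,0,0],0],
  ],
  hand=1,
  force=12,
)

```text
time_s: 4.1
ee_pos: [0.5027, 0.2237, 0.0364]
eef_rot: [3.142, -0.0, -2.839]
force: [0.8, -0.2, 0.3]
grip_width: 0.0228
grip_force: 11.9
```

carry_out(
  motion=[
    [[0,0,-0.1],0],
    [[0,0,-0.3],0],
    [[0,0,-0.5],0],
    [[0,0,-0.65],0],
    [[0,0,-0.65],0],
    [[0,0,-0.65],0],
  ],
)

```text
time_s: 4.7
ee_pos: [0.5027, 0.2237, 0.1664]
eef_rot: [3.142, 0.001, -2.839]
force: [0.0, -0.4, -1.3]
grip_width: 0.0227
grip_force: 11.9
```

Run:
```python
from h import *
print(ctrl.get_obs()["ee_pos"],ctrl.get_obs()["grip_width"])
print(go([.506,-.01,.166],np.radians(185)),go([.513,-.246,.166],np.radians(185)))
```

```text
[0.50270225 0.22372075 0.16642273] 0.02273629940032363
(array([ 0.3324, -1.1205,  0.0019]), np.float64(0.0343)) (array([ 6.5050e-01, -2.2573e+00,  1.7000e-03]), np.float64(0.0343))
```

carry_out(
  motion=[
    [[0.07,-0.22,0],0.01],
    [[0.14,-0.44,0],0.02],
    [[0.21,-0.67,0],0.03],
    [[0.29,-0.9,0],0.034],
    [[0.3,-1,0],0.034],
    [[0.3,-1,0],0.034],
  ],
)

```text
time_s: 5.3
ee_pos: [0.5046, 0.0128, 0.165]
eef_rot: [3.141, -0.002, -3.056]
force: [-0.3, 0.2, -0.4]
grip_width: 0.0229
grip_force: 11.9
```

Run:
```python
from h import *
print(go([.508,-.17,.166],np.radians(185)),go([.513,-.246,.166],np.radians(185)))
```

```text
(array([ 0.0613, -0.9119, -0.0048]), np.float64(-0.0003)) (array([ 0.0689, -1.2927, -0.0048]), np.float64(-0.0003))
```

carry_out(
  motion=[
    [[0.02,-0.22,0],0],
    [[0.04,-0.44,0],0],
    [[0.05,-0.67,0],0],
    [[0.06,-0.9,0],0],
    [[0.06,-1,0],0],
    [[0.06,-1,0],0],
    [[0.06,-1,0],0],
    [[0.06,-1,0],0],
  ],
)

```text
time_s: 6.1
ee_pos: [0.5109, -0.1838, 0.166]
eef_rot: [3.141, -0.001, -3.051]
force: [0.4, 0.1, -0.0]
grip_width: 0.0229
grip_force: 11.9
```

```bash
python3 look.py w2 carrier dock
python3 - <<'E'
from h import *
z=np.load("pics/w2.npz");P=z["P"].reshape(-1,3)
for nm,c,r,lo,hi in (("bore floor",(.513,-.246),.03,.004,.016),("top",(.513,-.246),.045,.038,.05),("pocket floor",(.52,-.028),.04,.002,.012)):
    Q=P[(np.hypot(P[:,0]-c[0],P[:,1]-c[1])<r)&(P[:,2]>lo)&(P[:,2]<hi)]
    if len(Q)>5: print(nm,len(Q),np.median(Q,0).round(4),rect(Q))
E
```

```text
ee [ 0.5109 -0.1838  0.166 ] [ 3.1410e+00 -8.0000e-04 -3.0512e+00] cam [ 0.434 -0.192  0.345]
carrier 0.82 [196. 179.] 2809 bgr [ 95. 101. 108.] ztop 0.0446 top ((513.8734130859375, -247.7141876220703), (66.27132415771484, 46.47225570678711), 3.9478471279144287) med [ 0.5116 -0.2479  0.0435]
dock 0.97 [381. 197.] 7355 bgr [116. 121. 129.] ztop 0.0244 top ((521.5343017578125, -24.48773193359375), (92.72859954833984, 112.14775848388672), 79.74471282958984) med [ 0.5173 -0.0224  0.0232]
bore floor 434 [ 0.5175 -0.2499  0.0099] ((513.3931884765625, -244.23562622070312), (40.998069763183594, 39.25752258300781), 4.050717353820801)
top 1835 [ 0.5115 -0.2481  0.0435] ((513.8873901367188, -247.70750427246094), (66.44305419921875, 46.41571044921875), 3.6739144325256348)
pocket floor 2210 [ 0.521  -0.0216  0.0055] ((522.6270751953125, -20.947982788085938), (51.61433410644531, 75.4912109375), 79.52513885498047)
```

View pics/w2.png

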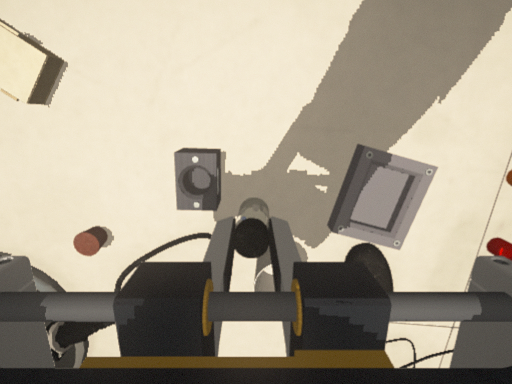

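The wrist view shows the vial hanging straight at (252,225), the carrier bore at (200,180) and the dock at (382,195). The carrier's sizes and height match the text.

Run:
```python
from h import *
for n in("scene0","side0"):
    P=np.load(f"pics/{n}.npz")["P"].reshape(-1,3)
    for a,b,c,d in ((.45,.58,-.36,-.12),(.45,.58,-.13,.1),(.58,.7,-.2,-.08)):
        Q=P[(P[:,0]>a)&(P[:,0]<b)&(P[:,1]>c)&(P[:,1]<d)&(P[:,2]<.4)];k=Q[Q[:,2]>.06]
        print(n,len(Q),Q[:,2].max().round(3) if len(Q) else 0,len(k),k.min(0).round(3) if len(k) else "")
print(go([.5136,-.247,.120],np.radians(183.9)),go([.5136,-.247,.0475],np.radians(183.9)))
```

```text
scene0 6002 0.046 0 
scene0 3139 0.027 0 
scene0 2077 0.073 325 [ 0.586 -0.173  0.06 ]
side0 940 0.048 0 
side0 1361 0.028 0 
side0 718 0.075 165 [ 0.588 -0.176  0.06 ]
(array([ 0.0153, -0.3135,  0.2324]), np.float64(0.0035)) (array([ 0.0153, -0.3135,  0.5949]), np.float64(0.0035))
```

carry_out(
  motion=[
    [[0.015,-0.15,0],0.004],
    [[0.015,-0.314,0],0.004],
    [[0.015,-0.314,0.1],0.004],
    [[0.015,-0.314,0.22],0.004],
    [[0.015,-0.314,0.23],0.004],
    [[0.015,-0.314,0.23],0.004],
    [[0.015,-0.314,0.23],0.004],
  ],
)

```text
time_s: 6.95
ee_pos: [0.514, -0.2481, 0.1218]
eef_rot: [-3.141, 0.001, -3.077]
force: [0.2, 0.3, -0.1]
grip_width: 0.0225
grip_force: 11.9
```

Run:
```python
from h import *
print(ctrl.get_obs()["ee_pos"],go([.5136,-.247,.0475],np.radians(183.9)))
```

```text
[ 0.51402747 -0.24807183  0.12180308] (array([0.0023, 0.0059, 0.3715]), np.float64(-0.0006))
```

carry_out(
  motion=[
    [[0,0.004,0.08],0],
    [[0,0.004,0.14],0],
    [[0,0.004,0.2],0],
    [[0,0.004,0.26],0],
    [[0,0.004,0.31],0],
    [[0,0.004,0.34],0],
    [[0,0.004,0.36],0],
    [[0,0.004,0.36],0],
    [[0,0.004,0.36],0],
    [[0,0.004,0.36],0],
  ],
)

```text
time_s: 7.95
ee_pos: [0.5136, -0.2475, 0.0489]
eef_rot: [-3.141, 0.001, -3.078]
force: [-0.4, -0.5, -0.9]
grip_width: 0.0231
grip_force: 11.9
```

carry_out(
  motion=[
    [[0,0,0.005],0],
    [[0,0,0.008],0],
    [[0,0,0.008],0],
    [[0,0,0.008],0],
    [[0,0,0.008],0],
  ],
)

```text
time_s: 8.45
ee_pos: [0.5134, -0.2474, 0.0469]
eef_rot: [-3.142, 0.0, -3.078]
force: [-0.2, -0.2, 0.1]
grip_width: 0.0229
grip_force: 11.9
```

carry_out(
  motion=[
    [[0,0,0],0],
    [[0,0,0],0],
    [[0,0,0],0],
    [[0,0,0],0],
    [[0,0,0],0],
    [[0,0,0],0],
    [[0,0,0],0],
    [[0,0,0],0],
    [[0,0,0],0],
    [[0,0,0],0],
    [[0,0,0],0],
    [[0,0,0],0],
  ],
  hand=-1,
)

```text
time_s: 9.65
ee_pos: [0.5134, -0.2473, 0.0468]
eef_rot: [-3.142, -0.0, -3.078]
force: [0.1, 0.1, -0.0]
grip_width: 0.0938
grip_force: 0.0
```

carry_out(
  motion=[
    [[0,0,-0.1],0],
    [[0,0,-0.25],0],
    [[0,0,-0.45],0],
    [[0,0,-0.6],0],
    [[0,0,-0.6],0],
    [[0,0,-0.6],0],
  ],
)

```text
time_s: 10.25
ee_pos: [0.5133, -0.2473, 0.1668]
eef_rot: [-3.141, 0.0, -3.078]
force: [-0.4, 0.3, -0.1]
grip_width: 0.0942
grip_force: 0.0
```

```bash
python3 look.py w3 carrier vial
python3 - <<'E'
from h import *
z=np.load("pics/w3.npz");P=z["P"].reshape(-1,3)
for nm,lo,hi in (("top",.038,.05),("vialtop",.06,.08)):
    Q=P[(np.hypot(P[:,0]-.5139,P[:,1]+.2475)<.045)&(P[:,2]>lo)&(P[:,2]<hi)]
    if len(Q)>5: print(nm,len(Q),np.median(Q,0).round(4),rect(Q))
im,d=camera("scene");cv2.imwrite("pics/s3.png",cv2.resize(im[200:320,240:400],(640,480)))
E
```

```text
ee [ 0.5133 -0.2473  0.1668] [-3.1413e+00  4.0000e-04 -3.0778e+00] cam [ 0.436 -0.253  0.346]
carrier 0.88 [249. 171.] 1946 bgr [74. 80. 84.] ztop 0.0448 top ((513.5244140625, -247.5677947998047), (65.63521575927734, 45.597843170166016), 3.8214528560638428) med [ 0.5081 -0.2478  0.0435]
vial 0.82 [252. 186.] 510 bgr [52. 60. 64.] ztop 0.0701 top ((512.966796875, -246.56553649902344), (21.25967788696289, 19.73772621154785), 4.147984027862549) med [ 0.5128 -0.2466  0.0689]
top 1700 [ 0.5081 -0.2482  0.0435] ((513.443359375, -247.71266174316406), (65.72447204589844, 45.907901763916016), 3.218532085418701)
vialtop 382 [ 0.5123 -0.2467  0.0689] ((512.9053955078125, -246.55294799804688), (21.095170974731445, 21.95646858215332), 5.805690765380859)
```

View pics/s3.png

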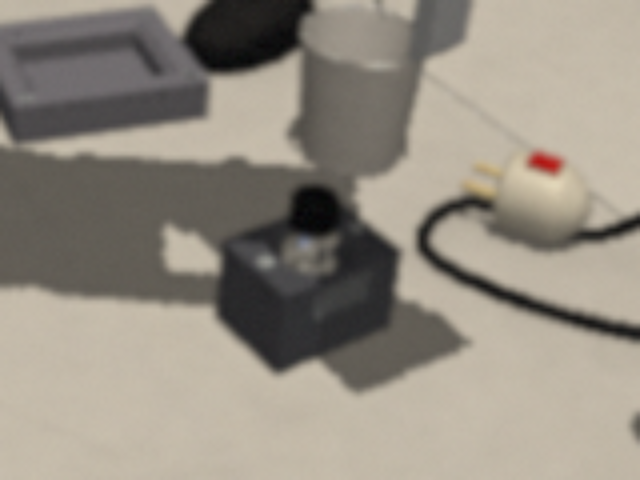

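The crop shows the vial standing upright in the carrier bore at (315,230). Its top is at 0.070 m, so it is seated. Now I'll grip the carrier with the fingertips at 21 mm.

carry_out(
  motion=[
    [[0,0,0.2],0],
    [[0,0,0.4],0],
    [[0,0,0.55],0],
    [[0,0,0.65],0],
    [[0,0,0.71],0],
    [[0,0,0.729],0],
    [[0,0,0.729],0],
    [[0,0,0.729],0],
    [[0,0,0.729],0],
    [[0,0,0.729],0],
  ],
)

```text
time_s: 11.45
ee_pos: [0.5137, -0.2475, 0.0218]
eef_rot: [-3.141, 0.001, -3.078]
force: [0.2, 0.5, -0.5]
grip_width: 0.094
grip_force: 0.0
```

carry_out(
  motion=[
    [[0,0,0],0],
    [[0,0,0],0],
    [[0,0,0],0],
    [[0,0,0],0],
    [[0,0,0],0],
    [[0,0,0],0],
    [[0,0,0],0],
    [[0,0,0],0],
    [[0,0,0],0],
    [[0,0,0],0],
    [[0,0,0],0],
    [[0,0,0],0],
  ],
  hand=1,
  force=40,
)

```text
time_s: 12.65
ee_pos: [0.5134, -0.2473, 0.021]
eef_rot: [3.142, -0.0, -3.078]
force: [0.4, 1.6, 0.1]
grip_width: 0.046
grip_force: 40.0
```

carry_out(
  motion=[
    [[0,0,-0.03],0],
    [[0,0,-0.1],0],
    [[0,0,-0.18],0],
    [[0,0,-0.25],0],
    [[0,0,-0.3],0],
    [[0,0,-0.3],0],
    [[0,0,-0.3],0],
  ],
)

```text
time_s: 13.35
ee_pos: [0.5132, -0.2473, 0.0809]
eef_rot: [3.142, -0.0, -3.078]
force: [-0.4, 0.5, -2.1]
grip_width: 0.0459
grip_force: 40.0
```

```bash
python3 look.py w4 carrier vial dock
python3 - <<'E'
from h import *
for n in ("w1","w2","w4"):
    P=np.load(f"pics/{n}.npz")["P"].reshape(-1,3)
    u=np.c_[P[:,0]-.5205,P[:,1]+.026]; a=np.radians(-10.2); c,s=np.cos(a),np.sin(a)
    x=u@[c,s]; y=u@[-s,c]
    Q=P[(abs(x)<.062)&(abs(y)<.052)&(P[:,2]>.019)&(P[:,2]<.027)]
    F=P[(abs(x)<.045)&(abs(y)<.034)&(P[:,2]>.003)&(P[:,2]<.008)]
    if len(F)>9:print(n,rect(Q),"floor",rect(F),np.median(F[:,2]))
E
```

```text
ee [ 0.5132 -0.2473  0.0809] [ 3.1415e+00 -2.0000e-04 -3.0779e+00] cam [ 0.436 -0.253  0.26 ]
carrier 0.8 [250. 215.] 6257 bgr [63. 67. 72.] ztop 0.1044 top ((513.8006591796875, -248.23680114746094), (67.15365600585938, 46.20273971557617), 3.6248538494110107) med [ 0.5012 -0.2501  0.1033]
vial 0.58 [251. 251.] 2182 bgr [44. 50. 53.] ztop 0.1296 top ((512.4928588867188, -247.59371948242188), (21.797542572021484, 21.377498626708984), 0.7087947726249695) med [ 0.5112 -0.2475  0.1288]
dock 0.96 [470. 217.] 8861 bgr [115. 120. 129.] ztop 0.0241 top ((524.2666625976562, -86.02179718017578), (121.1556396484375, 164.66871643066406), 11.064077377319336) med [ 0.5107 -0.0594  0.0231]
dock 0.42 [247. 218.] 6256 bgr [64. 68. 72.] ztop 0.1044 top ((513.8006591796875, -248.23680114746094), (67.15365600585938, 46.20273971557617), 3.6248538494110107) med [ 0.5011 -0.2501  0.1033]
w1 ((520.89208984375, -23.916778564453125), (94.05479431152344, 113.986572265625), 79.8906021118164) floor ((521.94873046875, -28.32496452331543), (51.11315155029297, 74.04336547851562), 79.7721176147461) 0.005552660812921245
w2 ((521.5474853515625, -24.13837432861328), (93.38141632080078, 112.19293212890625), 79.6626205444336) floor ((522.5580444335938, -20.935199737548828), (51.61433410644531, 75.72564697265625), 79.52513885498047) 0.005524386792163383
w4 ((519.6205444335938, -31.602584838867188), (79.87773132324219, 113.18230438232422), 79.72537994384766) floor ((522.6600952148438, -18.1419677734375), (47.71436309814453, 76.43132781982422), 80.10658264160156) 0.005428183832852873
```

Run:
```python
from h import *
print(go([.5212,-.0243,.081],np.radians(169.8)))
```

```text
(array([-0.1115,  1.1098, -0.0025]), np.float64(0.0385))
```

carry_out(
  motion=[
    [[-0.02,0.1,0],0.004],
    [[-0.03,0.25,0],0.01],
    [[-0.05,0.4,0],0.016],
    [[-0.06,0.55,0],0.022],
    [[-0.08,0.7,0],0.028],
    [[-0.09,0.82,0],0.034],
    [[-0.1,0.9,0],0.0385],
    [[-0.1,0.95,0],0.0385],
    [[-0.1,0.95,0],0.0385],
    [[-0.1,0.95,0],0.0385],
  ],
)

```text
time_s: 14.55
ee_pos: [0.5212, -0.0569, 0.0809]
eef_rot: [-3.141, -0.0, 2.964]
force: [0.2, -0.4, -2.4]
grip_width: 0.0453
grip_force: 40.0
```

```bash
python3 look.py w5 carrier vial
python3 - <<'E'
from h import *
for n in ("w5",):
    P=np.load(f"pics/{n}.npz")["P"].reshape(-1,3)
    u=np.c_[P[:,0]-.5213,P[:,1]+.0243]; a=np.radians(-10.2); c,s=np.cos(a),np.sin(a)
    x=u@[c,s]; y=u@[-s,c]
    Q=P[(abs(x)<.062)&(abs(y)<.052)&(P[:,2]>.019)&(P[:,2]<.027)]
    print(n,len(Q),rect(Q))
print(go([.5212,-.0243,.081],np.radians(169.8)))
E
```

```text
ee [ 0.5212 -0.0569  0.0809] [-3.1414e+00 -1.0000e-04  2.9641e+00] cam [ 0.445 -0.044  0.26 ]
carrier 0.81 [251. 217.] 6451 bgr [63. 66. 70.] ztop 0.1045 top ((521.7164306640625, -57.96742248535156), (46.18308639526367, 67.12150573730469), 79.77616882324219) med [ 0.5113 -0.0566  0.1034]
vial 0.96 [485. 117.] 1414 bgr [ 38.  85. 149.] ztop 0.0514 top ((479.4181213378906, 139.6855926513672), (7.9643330574035645, 20.172260284423828), 86.35842895507812) med [0.4797 0.1381 0.0494]
vial 0.88 [488. 221.] 1377 bgr [ 38.  46. 129.] ztop 0.0518 top ((574.8760986328125, 144.69309997558594), (7.064598560333252, 18.95408821105957), 77.54989624023438) med [0.574  0.1432 0.0501]
vial 0.72 [253. 250.] 2077 bgr [42. 47. 50.] ztop 0.1299 top ((518.1259765625, -56.69768524169922), (21.956947326660156, 21.97873878479004), 36.78884506225586) med [ 0.5168 -0.0565  0.129 ]
w5 4856 ((521.2290649414062, -23.91595458984375), (92.46159362792969, 112.065673828125), 79.74006652832031)
(array([ 2.93e-02,  1.62e-01, -1.00e-04]), np.float64(-0.0001))
```

View pics/w5.png

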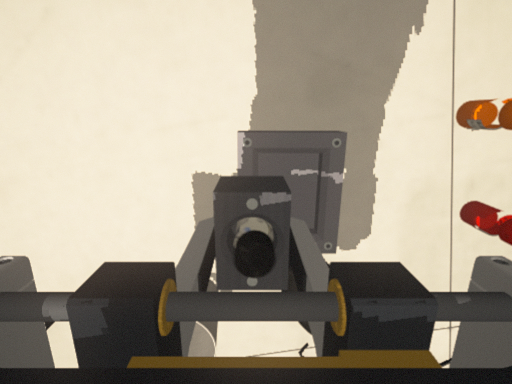

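The wrist view shows the carrier held at (252,232) with the vial standing in it, aligned with the dock at (292,190). The dock's centre agrees with the earlier views.

carry_out(
  motion=[
    [[0.015,0.08,0],0],
    [[0.031,0.166,0],0],
    [[0.031,0.166,0.05],0],
    [[0.031,0.166,0.1],0],
    [[0.031,0.166,0.14],0],
    [[0.031,0.166,0.17],0],
    [[0.031,0.166,0.2],0],
    [[0.031,0.166,0.22],0],
    [[0.031,0.166,0.24],0],
    [[0.031,0.166,0.24],0],
    [[0.031,0.166,0.24],0],
    [[0.031,0.166,0.24],0],
  ],
)

```text
time_s: 15.9
ee_pos: [0.5212, -0.0227, 0.0333]
eef_rot: [3.142, 0.001, 2.963]
force: [0.5, 0.6, -3.0]
grip_width: 0.0455
grip_force: 40.0
```

carry_out(
  motion=[
    [[0,-0.003,0.01],0],
    [[0,-0.003,0.018],0],
    [[0,-0.003,0.024],0],
    [[0,-0.003,0.028],0],
    [[0,-0.003,0.03],0],
    [[0,-0.003,0.03],0],
    [[0,-0.003,0.03],0],
    [[0,-0.003,0.03],0],
  ],
)

```text
time_s: 16.7
ee_pos: [0.5209, -0.0233, 0.027]
eef_rot: [-3.142, 0.0, 2.963]
force: [0.6, 0.7, -3.4]
grip_width: 0.0459
grip_force: 40.0
```

carry_out(
  motion=[
    [[0,0,0.002],0],
    [[0,0,0.004],0],
    [[0,0,0.004],0],
    [[0,0,0.004],0],
  ],
)

```text
time_s: 17.1
ee_pos: [0.521, -0.0233, 0.027]
eef_rot: [-3.142, 0.0, 2.963]
force: [-5.7, 0.5, 9.1]
grip_width: 0.0455
grip_force: 40.0
```

carry_out(
  motion=[
    [[0,0,-0.003],0],
    [[0,0,-0.003],0],
    [[0,0,-0.003],0],
  ],
)

```text
time_s: 17.4
ee_pos: [0.521, -0.0233, 0.027]
eef_rot: [3.142, 0.0, 2.964]
force: [-2.0, -0.8, 2.7]
grip_width: 0.0458
grip_force: 40.0
```

carry_out(
  motion=[
    [[0,0,0],0],
    [[0,0,0],0],
    [[0,0,0],0],
    [[0,0,0],0],
    [[0,0,0],0],
    [[0,0,0],0],
    [[0,0,0],0],
    [[0,0,0],0],
    [[0,0,0],0],
    [[0,0,0],0],
    [[0,0,0],0],
    [[0,0,0],0],
  ],
  hand=-1,
)

```text
time_s: 18.6
ee_pos: [0.5209, -0.0233, 0.0268]
eef_rot: [-3.142, -0.0, 2.963]
force: [-0.4, -0.5, 0.1]
grip_width: 0.0939
grip_force: 0.0
```

carry_out(
  motion=[
    [[0,0,-0.05],0],
    [[0,0,-0.2],0],
    [[0,0,-0.4],0],
    [[0,0,-0.6],0],
    [[0,0,-0.7],0],
    [[0,0,-0.7],0],
    [[0,0,-0.7],0],
  ],
)

```text
time_s: 19.3
ee_pos: [0.5207, -0.0232, 0.1667]
eef_rot: [-3.142, 0.0, 2.963]
force: [-0.3, 1.0, -0.6]
grip_width: 0.0939
grip_force: 0.0
```

```bash
python3 look.py w6 carrier vial
python3 - <<'E'
from h import *
P=np.load("pics/w6.npz")["P"].reshape(-1,3)
Q=P[(np.hypot(P[:,0]-.521,P[:,1]+.0235)<.045)&(P[:,2]>.043)&(P[:,2]<.057)]
A=np.c_[Q[:,:2]-Q[:,:2].mean(0),np.ones(len(Q))];print("plane",np.linalg.lstsq(A,Q[:,2],rcond=None)[0],len(Q))
im,d=camera("scene");cv2.imwrite("pics/s6.png",cv2.resize(im[150:270,190:350],(640,480)))
E
```

```text
ee [ 0.5207 -0.0232  0.1667] [-3.1416e+00  1.0000e-04  2.9635e+00] cam [ 0.445 -0.01   0.346]
carrier 0.63 [246. 172.] 2177 bgr [65. 69. 73.] ztop 0.0509 top ((521.0794067382812, -24.512372970581055), (46.0665397644043, 65.4807357788086), 79.7452392578125) med [ 0.517  -0.025   0.0495]
vial 0.92 [251. 186.] 587 bgr [46. 52. 56.] ztop 0.076 top ((521.3099365234375, -21.768211364746094), (21.979724884033203, 21.817092895507812), 56.39604568481445) med [ 0.5208 -0.0218  0.075 ]
vial 0.91 [402. 120.] 918 bgr [ 29. 104. 188.] ztop 0.0596 top ((479.807373046875, 146.7974395751953), (21.818471908569336, 21.52855110168457), 79.38436889648438) med [0.4794 0.1459 0.0585]
vial 0.89 [479.  70.] 1273 bgr [ 34.  98. 173.] ztop 0.0595 top ((444.67205810546875, 222.00244140625), (21.895591735839844, 22.08051300048828), 81.47432708740234) med [0.4445 0.2207 0.0586]
vial 0.75 [494. 155.] 520 bgr [ 59.  69. 117.] ztop 0.0265 top ((545.7894287109375, 261.119384765625), (6.3115692138671875, 18.721446990966797), 88.7004165649414) med [0.5441 0.2607 0.0243]
vial 0.66 [407. 201.] 860 bgr [ 45.  56. 162.] ztop 0.0596 top ((576.0615234375, 151.66873168945312), (21.505998611450195, 21.074277877807617), 34.74066925048828) med [0.5753 0.1508 0.0587]
plane [ 0.00320276 -0.00074154  0.0493467 ] 1770
```

View pics/s6.png

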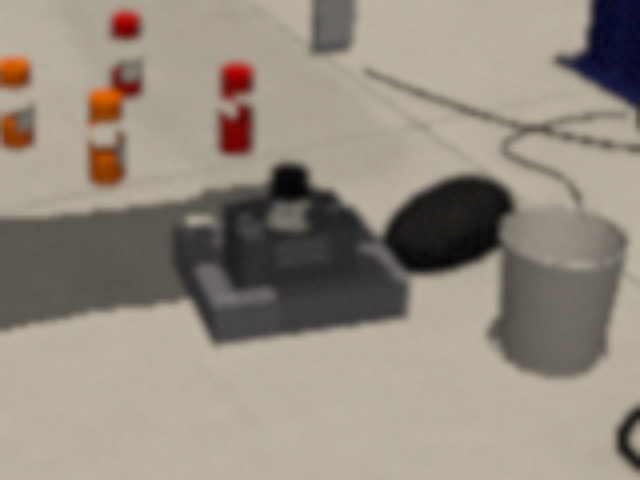

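The picture shows the carrier seated level in the dock at (290,245). Its top is at 0.0495 m median (0.050 expected) with a tilt under 0.2°. The vial stands upright in it at (290,195), with its top at 0.076 m.

```bash
python3 -c "
from h import *
print(ctrl.hand_in())"
```

```text
the job is handed in; nothing more can be done
None
```

The vial stands in the carrier, and the carrier is seated level and fully home in the dock. The gripper is clear, and the job was handed in at about 19 s of the 56 s allowed.

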